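# Unhook the jar carrier from its sprung keepers

### The arm

A 6-joint arm with a two-finger parallel gripper is mounted at the origin on a cart in front of the work surface, level with it; the furniture and walls round the work are solid. World frame = base frame: x ahead of the robot, y to its left, z up, the work surface at z = 0. Lengths are in m, angles in rad, forces in N, time in s.
With the tool pointing down it reaches from about 0.325 to 0.9 m from the base axis. Payload 6.1 kg.
Tool frame: the origin (TCP) lies midway between the tips of the shut fingers; the grasp point (between the pads) lies 19 mm behind it; z points along the fingers, y is the line along which they close (so a half turn about z gives the same grasp; the last joint's range is limited). The gripper opens to 85 mm and grips with 20 to 120 N. Pads are 22 mm wide; open, the fingers measure 114 mm over their backs; the gripper's body (76 mm by 85 mm) begins 54 mm behind the grasp point. The pads swing forward as they close: fully open they stand 13 mm farther back than shut.
Start: joints at [1.114, 0.22, 1.526, -0, 1.395, -0.126], TCP at [0.203, 0.591, 0.231] pointing down, gripper open.
Joint ranges: [-2.98, 2.98], [-0.91, 2.08], [0.09, 2.57], [-1.24, 4.39], [0.2, 2.65], [-2.68, 2.68]. Speed limits (rad/s): [2.57, 2.57, 3.01, 3.14, 3.14, 3.14].

### API

Orientations are given as [roll, pitch, yaw] about the fixed x, y, z axes, in that order (R = Rz(yaw) Ry(pitch) Rx(roll)).
In Python, from plant import movep, move_l, set_joints, gripper_to, hold, inverse_kinematics, observe, get_image, get_calibration, Unreachable, job_done gives the robot as it stands. Calls block until the motion is done:
- movep(position, orientation): joint-space move of the TCP to a pose.
- move_l(position, feed=0.15, rotation=None, max_force=None): straight line of the TCP; rotation=None keeps the orientation; feed is the mean speed in m/s. With max_force (N) it stops when the force on the tool has changed by that much, and returns True; else False.
- set_joints(angles): joint-space move.
- gripper_to(opening, f_grip=None): finger opening in m; f_grip is the grip in N (None keeps the last); returns when the fingers have stopped.
- hold(seconds).
- inverse_kinematics(position, orientation): joint angles nearest the present ones, or None.
- observe(): the state.
- get_image(name): name is "side" or "top"; returns (picture, depth): 420x560x3 uint8, red, green, blue; 420x560 float32, m along the optical axis (not along the pixel's ray), 0 where there is no reading.
- get_calibration(name): a dict with "intrinsics" (3x3 intrinsics, pixels), "world_from_camera" (4x4, takes a point from camera to world coordinates). Camera axes: x right, y down, z forward; pixel columns grow to the right and rows downward; lengths in m; the calibration is good to about 2 mm. A picture is of the moment at which its call begins. get_calibration takes no time and is no camera call.
A pose or a line that the arm cannot do raises Unreachable and nothing moves.
- job_done(): hands the job in; it is judged then, once.
The state is a dict: "time_s": time; "q": joint angles; "joint_velocities": joint speeds; "joint_torque": joint torques, N m; "eef_pos": TCP position; "tcp_rot": TCP orientation; "ft_force": force on the tool from outside, world axes, zero at the start; "torque": the same for the moment, N m; "opening": finger opening in m; "grasp_force": force on a finger pad.
Only numpy, scipy, OpenCV 4.12 (cv2) and the standard library are available. Lean on these libraries where they do the work, as an engineer would, in place of code of your own. Each camera call takes 0.05 s, during which the arm holds its last target. There are 200 camera calls.

### The job

Take the plywood jar carrier off its bench stand: draw its steel bar forward, away from the posts, so that it presses both red sprung keepers open and comes up against the toes of the hooks, and lift it out past the beaks with the keepers still pressed; pull and lift with feeling, never forcing the hooks. Then stand it gently, upright and square, in the middle of the green mat with both jars still in it, and leave the other things on the bench alone.

Things in the scene. Friction and masses are not known exactly. Their poses are not given: they have to be found in the camera images.
- stand: Fixed bench stand: grey base plate 185 x 250 mm, two aluminium posts 205 mm high, 75 mm behind the bar. Origin on the worktop below the middle of the hanging bar; x points back to the posts, so -x is forward, the way the bar is drawn out; y along the bar; z up. Two dark steel hook arms reach forward at y = +80 and -80 mm, each with a red sprung keeper; the hooks bear 30 N.
- hook_l (a point): Top face of the +y hook arm (12 mm wide, 179 mm above the worktop) below the bar; axes as the stand's. The bar lies loose on it under a fixed beak, its underside 15 mm and top 22 mm above this face. The way out is up, between the beak tip and the upturned toe of the arm (14 mm high). The arms are clamped fore and aft by hand; that setting is not measured: from rest the bar goes 15 to 45 mm forward to the toe.
- hook_r (a point): The same on the -y arm. Beside each arm a red blade, 31 mm above it, pivoted 30 mm below, is sprung shut across the way out. The bar, drawn forward, tilts both open (3 N for the pair at first, 5 N at the end) until it comes hard up against the toes. Only in the last 2.5 mm does it clear the beak tips; let back by the springs it catches under them. Lifted 50 mm in one go it is free.
- carrier_bar (a point): Middle of the carrier's square steel bar (12 x 12 mm, 200 mm long, along this frame's y; z up), where it is gripped from above between the plywood cheeks, 122 mm apart. The tray, 70 (x) x 134 (y) mm, has its underside 135 mm below the bar; the jars' lids are 67 mm below it. It hangs by the ends of the bar with about 6 mm of side play; 0.5 to 0.7 kg with the jars.
- carrier: The same carrier: origin at the centre of its underside, axes as the bar's.
- screw_jar: Clear jar of screws with a green lid, 54 mm wide, 62 mm high, loose in the +y compartment of the carrier; origin at the centre of its underside, 6 mm above the carrier's underside.
- nut_jar: Clear jar with a black lid, same size, loose in the -y compartment; origin at the centre of its underside.
- mat: Fixed green mat, 112 (x) x 180 (y) mm, 3 mm thick, lying on the worktop; origin at the centre of its underside, y along its length. The carrier goes on it with the bar along the mat's y, either way round. Close behind it, 0.58 m ahead of the robot base and to its left, begins a solid wooden tool rack about 0.35 m high: keep clear of it.
- pump_bottle: White pump bottle, 62 mm wide, 202 mm high, bystander; origin at the centre of its underside.
- tape: Roll of masking tape lying flat, 104 mm wide, 25 mm high, bystander; origin at the centre of its underside.
- calliper: Digital calliper lying flat, 219 mm long, bystander; origin at its middle, underside.
- board_blue: Blue circuit board lying flat, 53 x 75 x 15 mm, bystander; origin at the centre of its underside.
Things that resemble listed ones, but are neither listed nor needed, are in the scene too. Leave any blue or pink look-alike of the screw_jar alone.

How it is judged:
By the outcome, as a careful person would: the job done as asked, in the order asked, and still so for the second after the job is handed in, with the robot touching nothing.
It also fails if it takes over 64 s, if anything falls off the work surface, if the arm or the gripper's body presses on something with over 40 N, if the wrist force passes 120 N, or if a joint passes its speed limit or range.

## Working session

There is one attempt and no reset: what is moved stays moved. The work goes in short steps, each a Python script; the robot and the scene stay as the last script left them, time stands still between calls to the robot, and variables do not carry over. Pictures are saved under pics/ and viewed, at most 10 in all, crops included, and the job is handed in when it is done.

```bash
mkdir -p pics
cat > h.py <<'E'
import numpy as np, cv2
from plant import *
def grab(n):
    im,d=get_image(n); c=get_calibration(n); return im,d,np.array(c["intrinsics"]),np.array(c["world_from_camera"])
def cloud(d,K,T):
    v,u=np.mgrid[:d.shape[0],:d.shape[1]]
    P=np.stack([(u-K[0,2])/K[0,0]*d,(v-K[1,2])/K[1,1]*d,d],-1)
    W=P@T[:3,:3].T+T[:3,3]; W[d==0]=np.nan; return W
def save(n,im): cv2.imwrite("pics/"+n+".png",cv2.cvtColor(im,cv2.COLOR_RGB2BGR))
E
python3 - <<'E'
from h import *
for n in("side","top"):
    im,d,K,T=grab(n); save(n+"0",im); np.savez(n+"0.npz",im=im,d=d,K=K,T=T); print(n,K[0,0],T.round(3).tolist(),(d==0).mean())
print(observe())
E
```

```text
side 467.47972177070295 [[0.82, -0.281, 0.499, -0.147], [-0.572, -0.366, 0.734, -1.198], [-0.024, -0.887, -0.461, 0.834], [0.0, 0.0, 0.0, 1.0]] 0.08344812925170068
top 511.6448472477254 [[-0.021, -0.998, 0.053, 0.527], [-1.0, 0.022, 0.016, -0.126], [-0.017, -0.053, -0.998, 1.541], [0.0, 0.0, 0.0, 1.0]] 0.0038903061224489794
{'time_s': 0.1, 'q': array([ 1.11392547e+00,  2.21177945e-01,  1.52751060e+00,  1.11103293e-05,
        1.39469168e+00, -1.26085838e-01]), 'joint_velocities': array([-0.00214509, -0.00227138, -0.00216563,  0.00048868, -0.0005529 ,
       -0.0003983 ]), 'joint_torque': array([-7.70244310e-05, -4.98247933e+01, -3.90543365e+01, -3.08909339e-04,
        5.87990464e-03, -2.18845281e-05]), 'eef_pos': array([0.20273848, 0.59062319, 0.23028227]), 'tcp_rot': array([-3.13982065e+00, -2.35639076e-04,  2.81080547e+00]), 'ft_force': array([-0.12008737, -0.93834438, -0.09291873]), 'torque': array([ 0.00744997,  0.04310523, -0.01979505]), 'grasp_force': 0.0, 'opening': 0.08500525042927838}
```

View pics/side0.png

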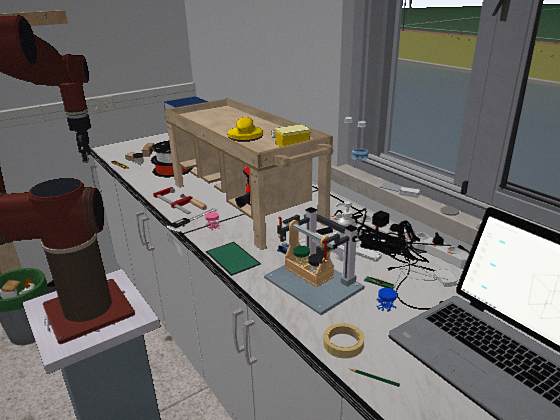

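View pics/top0.png

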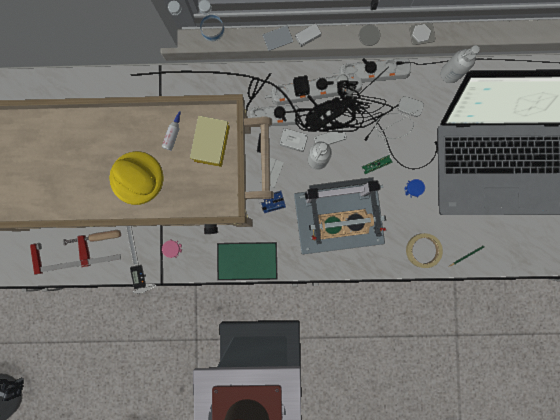

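Run:
```python
from h import *
t=np.load("top0.npz"); s=np.load("side0.npz")
a=cv2.resize(t["im"][170:260,285:395],None,fx=3.6,fy=3.6,interpolation=cv2.INTER_CUBIC)
b=cv2.resize(s["im"][195:315,260:370],None,fx=3.6,fy=3.6,interpolation=cv2.INTER_CUBIC)
o=np.zeros((432,800,3),np.uint8); o[:a.shape[0],:396]=a; o[:432,400:796]=b; save("crop1",o)
W=cloud(t["d"],t["K"],t["T"])
im=t["im"].astype(int)
# mat
hsv=cv2.cvtColor(t["im"],cv2.COLOR_RGB2HSV)
m=cv2.inRange(hsv,(60,100,40),(90,255,160)); m[:235]=0; m[:,:200]=0;m[:,290:]=0
c=max(cv2.findContours(m,0,2)[0],key=cv2.contourArea); r=cv2.minAreaRect(c); print("mat px",r)
def ray(K,T,uv,z):
    d=T[:3,:3]@np.array([(uv[0]-K[0,2])/K[0,0],(uv[1]-K[1,2])/K[1,1],1]); o=T[:3,3]; return o+d*(z-o[2])/d[2]
bp=np.array([ray(t["K"],t["T"],p,.003) for p in cv2.boxPoints(r)]); print("mat",bp.round(4).tolist(),bp.mean(0), np.linalg.norm(np.diff(bp,axis=0),axis=1))
# heights in stand area
for n,D,lo,hi in(("top",t,(185,285),(255,395)),("side",s,(195,260),(315,370))):
    W=cloud(D["d"],D["K"],D["T"]); im=D["im"].astype(int)
    w=W[lo[0]:hi[0],lo[1]:hi[1]].reshape(-1,3); q=im[lo[0]:hi[0],lo[1]:hi[1]].reshape(-1,3)
    for z0,z1 in((.005,.03),(.12,.15),(.16,.185),(.185,.21),(.21,.24)):
        k=(w[:,2]>z0)&(w[:,2]<z1); print(n,z0,k.sum(),np.percentile(w[k],[2,50,98],axis=0).round(3).tolist())
    red=(q[:,0]>120)&(q[:,1]<70)&(q[:,2]<70); print("red",w[red].round(3).tolist()[:20])
    k=(w[:,2]>.18)&(w[:,2]<.215); 
    if n=="top": np.save("wt.npy",np.c_[w[k],q[k]])
```

```text
mat px ((247.0, 261.0), (34.0, 56.0), 90.0)
mat [[0.521, 0.0735, 0.003], [0.5175, -0.095, 0.003], [0.416, -0.0929, 0.003], [0.4193, 0.075, 0.003]] [ 0.4684676 -0.0098564  0.003    ] [0.16847079 0.1015431  0.16788404]
top 0.005 2907 [[0.492, -0.43, 0.006], [0.587, -0.271, 0.015], [0.681, -0.149, 0.022]]
top 0.12 379 [[0.546, -0.354, 0.12], [0.658, -0.289, 0.125], [0.673, -0.22, 0.147]]
top 0.16 454 [[0.53, -0.381, 0.164], [0.636, -0.25, 0.179], [0.673, -0.181, 0.185]]
top 0.185 786 [[0.533, -0.382, 0.186], [0.576, -0.279, 0.198], [0.666, -0.191, 0.207]]
top 0.21 15 [[0.53, -0.385, 0.21], [0.549, -0.38, 0.213], [0.619, -0.2, 0.22]]
red [[0.555, -0.379, 0.189], [0.533, -0.201, 0.157], [0.532, -0.2, 0.221], [0.532, -0.203, 0.218]]
side 0.005 2884 [[0.495, -0.413, 0.006], [0.58, -0.303, 0.015], [1.081, 0.072, 0.027]]
side 0.12 818 [[0.536, -0.375, 0.12], [0.66, -0.22, 0.135], [0.842, 0.03, 0.15]]
side 0.16 945 [[0.527, -0.384, 0.161], [0.638, -0.254, 0.176], [0.772, 0.023, 0.184]]
side 0.185 748 [[0.523, -0.385, 0.186], [0.581, -0.264, 0.195], [0.77, -0.027, 0.204]]
side 0.21 12 [[0.527, -0.384, 0.21], [0.549, -0.379, 0.213], [0.556, -0.201, 0.215]]
red [[0.53, -0.205, 0.215], [0.534, -0.204, 0.214], [0.883, -0.047, 0.035], [0.882, -0.058, 0.036], [0.554, -0.378, 0.213], [0.548, -0.38, 0.213], [0.549, -0.384, 0.214], [0.553, -0.383, 0.213], [0.583, -0.354, 0.134], [0.552, -0.382, 0.153], [0.552, -0.386, 0.155], [0.551, -0.383, 0.151]]
```

View pics/crop1.png

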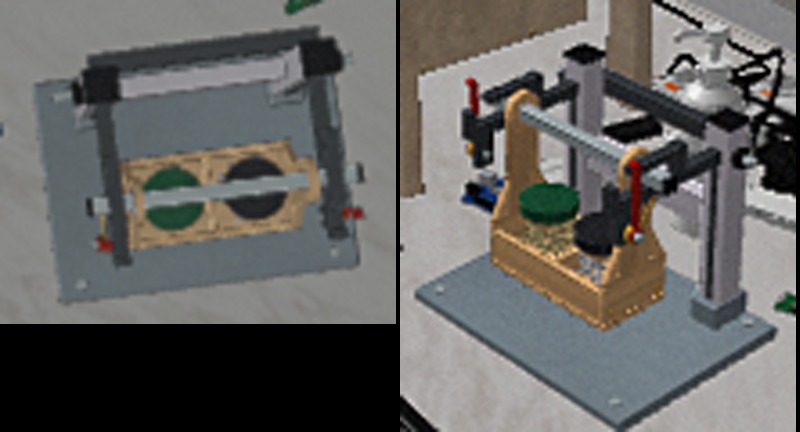

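The only carrier is on the stand: green lid at about top (332,224) and black lid at (355,221). The jar look-alikes are pink at (172,248) and blue at (415,188), so I'm ignoring those. The bar runs from about (310,227) to (385,218), and the red keepers sit at (314,238) and (383,229). The mat is at (247,261). Next I fit the bar and the mat edges.

```bash
cat >> h.py <<'E'
def ray(K,T,uv,z):
    d=T[:3,:3]@np.array([(uv[0]-K[0,2])/K[0,0],(uv[1]-K[1,2])/K[1,1],1]); o=T[:3,3]; return o+d*(z-o[2])/d[2]
def pix(K,T,p):
    c=T[:3,:3].T@(np.asarray(p)-T[:3,3]); q=K@c; return q[:2]/q[2]
E
python3 - <<'E'
from h import *
t=np.load("top0.npz"); s=np.load("side0.npz"); K,T,im=t["K"],t["T"],t["im"]
# mat: subpixel edges of greenness vs worktop
g=cv2.GaussianBlur(im,(3,3),0).astype(float); sat=g.max(2)-g.min(2)
f=(im[250:273,225:270].astype(float)); print("mat sat",(f.max(2)-f.min(2)).mean())
val=g[...,0]  # red channel: low on mat
def edge(profile,lo):
    a,b=profile[0],profile[-1]; h=(a+b)/2; i=np.where(np.diff(np.sign(profile-h)))[0][0]
    return lo+i+(h-profile[i])/(profile[i+1]-profile[i])
top=[ (u,edge(val[236:250,u],236)) for u in range(222,273,3)]
bot=[ (u,edge(val[272:283,u],272)) for u in range(222,273,3)]
lef=[ (edge(val[v,210:226],210),v) for v in range(247,276,3)]
rig=[ (edge(val[v,270:285],270),v) for v in range(247,276,3)]
def wl(l): return np.array([ray(K,T,p,.003)[:2] for p in l])
L={n:wl(l) for n,l in zip("tblr",(top,bot,lef,rig))}
for n in "tb": p=np.polyfit(L[n][:,1],L[n][:,0],1); print(n,"slope dx/dy",p[0],"x mean",np.median(L[n][:,0]))
for n in "lr": p=np.polyfit(L[n][:,0],L[n][:,1],1); print(n,"slope dy/dx",p[0],"y mean",np.median(L[n][:,1]))
# bar: bright rows between cheeks, z=.191
W=cloud(t["d"],K,T)
pts=[]
for u in range(326,368):
    v0=round(226.5-(u-312)*.125); col=im[v0-7:v0+8,u].astype(float).mean(1)
    m=[v for v in range(v0-6,v0+7) if im[v,u].min()>95 and np.ptp(im[v,u].astype(int))<35]
    if m and len(m)<8: pts.append((u,np.mean(m),len(m),np.nanmedian([W[v,u,2] for v in m])))
pts=np.array(pts); print("bar n",len(pts),"width px",pts[:,2].mean(),"z",np.percentile(pts[:,3],[10,50,90]))
B=np.array([ray(K,T,p[:2],.191) for p in pts]); p=np.polyfit(B[:,1],B[:,0],1)
r=B[:,0]-np.polyval(p,B[:,1]); k=abs(r)<.003; p=np.polyfit(B[k,1],B[k,0],1); print("bar yaw",-np.arctan(p[0]),k.sum(),r[k].std())
e=np.array([ray(K,T,q,.191) for q in((309.4,227.5),(385.6,217.8))]); print("ends",e.round(4).tolist(),np.linalg.norm(e[1]-e[0]),"mid y",e[:,1].mean(),"x at mid",np.polyval(p,e[:,1].mean()))
# side-view check of light-grey bar points
mid=[np.polyval(p,e[:,1].mean()),e[:,1].mean(),.191]; print("side px of mid",pix(s["K"],s["T"],mid)); Ws=cloud(s["d"],s["K"],s["T"]); u,v=pix(s["K"],s["T"],mid).round().astype(int); print(Ws[v-2:v+4,u].round(4).tolist(), s["im"][v-2:v+4,u].tolist())
# lids centre check
hsv=cv2.cvtColor(im,cv2.COLOR_RGB2HSV); m=cv2.inRange(hsv,(55,90,30),(90,255,170)); m[:205]=0;m[245:]=0;m[:,:320]=0;m[:,350:]=0
ys,xs=np.nonzero(m); print("green lid",ray(K,T,(xs.mean(),ys.mean()),.118),len(xs), "plate z",np.nanmedian(W[243:247,300:310,2]))
E
```

```text
mat sat 34.57874396135266
t slope dx/dy 0.004374178282823828 x mean 0.525308417255319
b slope dx/dy -0.015294576832720905 x mean 0.41609491293326595
l slope dy/dx -0.010492004306763664 y mean 0.08138527483345612
r slope dy/dx 0.005036528107915093 y mean -0.09906401654543084
bar n 42 width px 4.476190476190476 z [0.18951108 0.19117702 0.19311574]
bar yaw 0.10494776731633805 42 0.0006111046828215959
ends [[0.5603, -0.1903, 0.191], [0.5816, -0.3913, 0.191]] 0.20211404448454268 mid y -0.29083457245343575 x at mid 0.5719899682740719
side px of mid [308.94089443 231.52833539]
[[0.6364, -0.2097, 0.1388], [0.5771, -0.2846, 0.1882], [0.5714, -0.2918, 0.1901], [0.5675, -0.2968, 0.1904], [0.5691, -0.2949, 0.1858], [0.5666, -0.298, 0.1848]] [[130, 133, 139], [154, 166, 168], [157, 169, 172], [118, 124, 131], [93, 96, 101], [99, 101, 106]]
green lid [ 0.56690778 -0.25799983  0.118     ] 120 plate z 0.014609922253513319
```

The fits hold up: mat 109 x 180 mm, centred at (0.471, -0.009), yaw about 0. The bar is 202 mm long, its top is at z = 0.191 in both views, its middle is at (0.572, -0.291) and its yaw is 0.105. Now I approach and grip.

```bash
cat >> h.py <<'E'
PSI=0.105; C=np.array([.572,-.291]); SX=np.array([np.cos(PSI),np.sin(PSI),0])
def ori(y): return [np.pi,0,y+np.pi/2]
def st(tag=""):
    o=observe(); print(tag,"t",round(o["time_s"],2),"p",o["eef_pos"].round(4),"rot",np.round(o["tcp_rot"],4),"F",o["ft_force"].round(2),"M",o["torque"].round(3),"op",round(o["opening"],4),"g",round(float(o["grasp_force"]),1)); return o
E
python3 - <<'E'
from h import *
movep([.14,.38,.42],ori(.9)); movep([.36,-.18,.42],ori(PSI))
movep([*C,.31],ori(PSI)); gripper_to(.05); st()
print(move_l([*C,.166],feed=.08,max_force=5)); st("down")
im,d,K,T=grab("side"); save("side1",cv2.resize(im[150:310,220:400],None,fx=3.3,fy=3.3,interpolation=cv2.INTER_CUBIC))
E
```

```text
t 4.84 p [ 0.5718 -0.291   0.3106] rot [3.1410e+00 5.0000e-04 1.6756e+00] F [ 0.04  0.6  -0.22] M [0.041 0.014 0.043] op 0.05 g 0.0
False
down t 6.79 p [ 0.5723 -0.2912  0.1666] rot [3.1409e+00 6.0000e-04 1.6758e+00] F [0.77 0.47 0.1 ] M [-0.01  -0.016 -0.035] op 0.0498 g 0.0
```

View pics/side1.png

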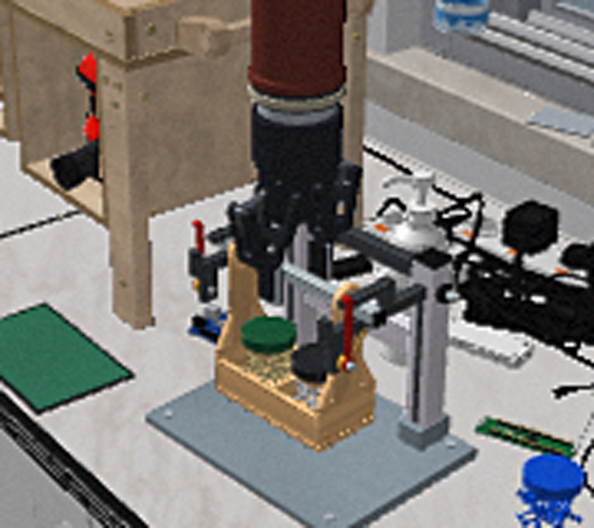

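The fingers straddle the bar midway between the cheeks, with the lids (side1 crop (268,335) and (312,362)) clear below. I close and draw forward with a force stop.

Run:
```python
from h import *
gripper_to(0.0,50); o=st("grip"); p0=o["eef_pos"]; np.save("p0.npy",p0)
tgt=p0-SX*.052
r=move_l(tgt.tolist(),feed=.02,max_force=9); o=st("pull"); e=o["eef_pos"]-p0
print(r,"fwd",-(e@SX),"side",e@[-SX[1],SX[0],0],"Fx",o["ft_force"]@SX)
hold(.3); o=st("held"); print("fwd",-((o["eef_pos"]-p0)@SX),"Fx",o["ft_force"]@SX)
```

```text
grip t 7.27 p [ 0.5721 -0.2911  0.1663] rot [3.1413e+00 2.0000e-04 1.6757e+00] F [-0.27 -0.11  1.09] M [ 0.047  0.022 -0.001] op 0.0111 g 49.3
pull t 8.63 p [ 0.5477 -0.2937  0.1663] rot [3.1398e+00 3.0000e-04 1.6756e+00] F [-2.29  0.22  2.84] M [0.004 0.326 0.032] op 0.0114 g 49.8
True fwd 0.024529790806792132 side -4.3633380850127016e-05 Fx -2.248978348817103
held t 8.93 p [ 0.5491 -0.2935  0.1663] rot [3.1376e+00 7.0000e-04 1.6759e+00] F [-0.08 -0.78  2.99] M [-0.129  0.095 -0.081] op 0.011 g 49.7
fwd 0.023138030646819335 Fx -0.15613105218448692
```

Run:
```python
from h import *
p0=np.load("p0.npy"); 
for k in range(14):
    f=.024+.002*k
    r=move_l((p0-SX*f).tolist(),feed=.015,max_force=7); o=observe(); fx=o["ft_force"]@SX
    print(r,round(f,4),"fwd",round(-((o["eef_pos"]-p0)@SX),4),"F",o["ft_force"].round(1),"Fx",round(fx,2),"M",o["torque"].round(2),round(o["time_s"],2))
    if r or fx>9: break
im,d,K,T=grab("side"); a=cv2.resize(im[190:280,255:375],None,fx=3.3,fy=3.3,interpolation=cv2.INTER_CUBIC)
im,d,K,T=grab("top"); b=cv2.resize(im[185:260,290:400],None,fx=3.6,fy=3.6,interpolation=cv2.INTER_CUBIC)
o=np.zeros((300,800,3),np.uint8); o[:a.shape[0],:396]=a; o[:270,400:796]=b; save("pull",o)
```

```text
False 0.024 fwd 0.0231 F [ 5.4 -0.6  0. ] Fx 5.27 M [-0.07 -0.8  -0.04] 9.18
False 0.026 fwd 0.0247 F [ 7.4  0.4 -0.6] Fx 7.37 M [-0.06 -1.09 -0.03] 9.47
False 0.028 fwd 0.0264 F [ 9.   0.1 -1.9] Fx 8.97 M [-0.   -1.29 -0.04] 9.75
False 0.03 fwd 0.0283 F [ 8.2  0.1 -2.1] Fx 8.18 M [ 0.02 -1.36  0.01] 10.03
False 0.032 fwd 0.0301 F [ 9.4  0.2 -1.1] Fx 9.35 M [ 0.02 -1.39 -0.01] 10.32
```

View pics/pull.png

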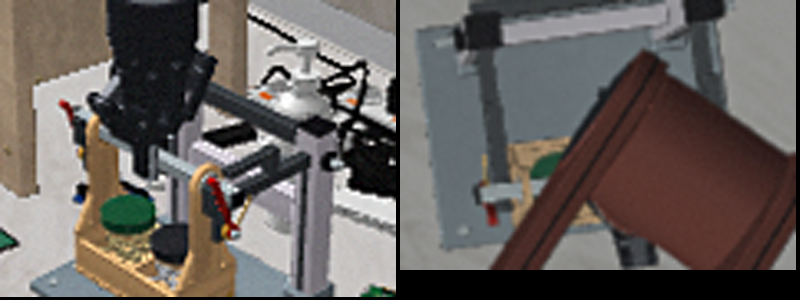

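The keepers are partly tilted by the bar, with balanced load (Mz ≈ 0), and there's no hard stop yet. I carry on in small steps until the advance stalls.

Run:
```python
from h import *
p0=np.load("p0.npy"); last=None
for k in range(14):
    f=.0335+.0015*k
    r=move_l((p0-SX*f).tolist(),feed=.015,max_force=8); hold(.1); o=observe(); fx=o["ft_force"]@SX; a=-((o["eef_pos"]-p0)@SX)
    print(r,round(f,4),"fwd",round(a,4),"F",o["ft_force"].round(1),"Fx",round(fx,2),"M",o["torque"].round(2),round(o["time_s"],2))
    if r or fx>14.5 : break
```

```text
False 0.0335 fwd 0.0316 F [ 9.3 -0.2 -2. ] Fx 9.25 M [ 0.06 -1.44 -0.04] 10.77
False 0.035 fwd 0.0322 F [13.  -0.2 -4.5] Fx 12.88 M [ 0.12 -1.97 -0.02] 11.12
False 0.0365 fwd 0.0321 F [19.3  0.9 -6.9] Fx 19.25 M [ 0.09 -2.94 -0.03] 11.47
```

Hard stop at 32.2 mm, both toes evenly loaded (Mz ≈ 0). I ease the pull to about 13 N and lift in one go.

Run:
```python
from h import *
p0=np.load("p0.npy"); b=p0-SX*.0352
move_l(b.tolist(),feed=.01); hold(.1); o=st("eased"); print("fwd",-((o["eef_pos"]-p0)@SX),"Fx",o["ft_force"]@SX)
r=move_l((b+[0,0,.065]).tolist(),feed=.04,max_force=20); o=st("lift"); print(r,"fwd",-((o["eef_pos"]-p0)@SX),"up",o["eef_pos"][2]-p0[2])
if not r:
    hold(.3); st("still")
    im,d,K,T=grab("side"); save("lift",cv2.resize(im[150:310,220:400],None,fx=3.3,fy=3.3,interpolation=cv2.INTER_CUBIC))
```

```text
eased t 11.85 p [ 0.5401 -0.2941  0.1663] rot [3.1311e+00 1.4000e-03 1.6767e+00] F [13.91  0.1  -3.45] M [ 0.082 -2.109  0.032] op 0.0109 g 49.7
fwd 0.03216170050961354 Fx 13.844369490796918
lift t 13.62 p [ 0.5369 -0.2947  0.2309] rot [3.1376e+00 3.0000e-04 1.6760e+00] F [ 0.86 -0.31 -5.8 ] M [ 0.007 -0.022 -0.02 ] op 0.0107 g 50.4
False fwd 0.03533148998879428 up 0.0646567339666752
still t 13.93 p [ 0.537  -0.2947  0.2312] rot [3.1374e+00 5.0000e-04 1.6760e+00] F [ 0.21  0.22 -4.53] M [-0.021  0.004 -0.017] op 0.011 g 50.4
```

View pics/lift.png

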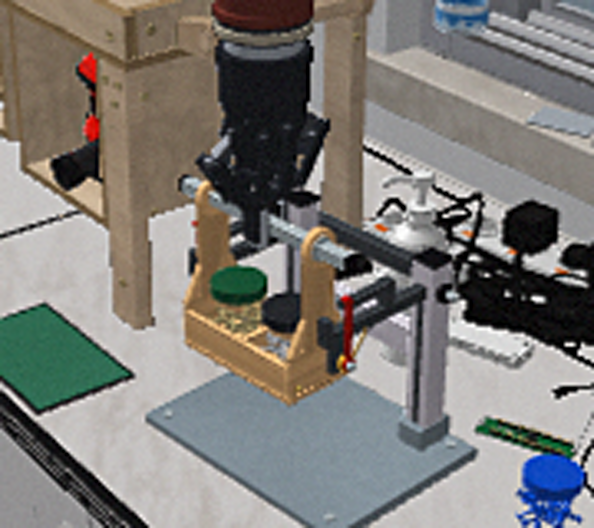

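The carrier is free: bar above the beaks, keepers sprung shut behind it (crop (345,300)), both jars in, about 5.5 N hanging. Next I raise it, draw it forward, carry it over the mat and check there.

Run:
```python
from h import *
p=observe()["eef_pos"]
move_l([p[0],p[1],.345],feed=.08)
move_l([.47,-.301,.345],feed=.08)
move_l([.4707,-.0088,.345],feed=.12,rotation=ori(.003))
move_l([.4707,-.0088,.150],feed=.08); hold(.3); st("over")
im,d,K,T=grab("side"); save("over",cv2.resize(im[150:310,140:340],None,fx=3.4,fy=3.4,interpolation=cv2.INTER_CUBIC))
np.savez("side1.npz",im=im,d=d,K=K,T=T)
ti=grab("top"); save("over_t",cv2.resize(ti[0][200:300,190:310],None,fx=5,fy=5,interpolation=cv2.INTER_CUBIC)); np.savez("top1.npz",im=ti[0],d=ti[1],K=ti[2],T=ti[3])
for n,im,d,K,T in(("side",im,d,K,T),("top",*ti)):
    W=cloud(d,K,T); q=cv2.cvtColor(im,cv2.COLOR_RGB2HSV)
    wood=(q[...,0]>8)&(q[...,0]<25)&(q[...,1]>80)&(W[...,2]>.025)&(W[...,2]<.075)&(W[...,0]<.56)&(W[...,0]>.38)&(abs(W[...,1]+.01)<.12)
    w=W[wood]; print(n,len(w), np.percentile(w,[1,50,99],axis=0).round(4).tolist() if len(w) else "")
```

```text
over t 22.01 p [ 0.4708 -0.0088  0.1501] rot [3.1414 0.     1.5739] F [-0.08  0.03 -5.85] M [ 0.002  0.034 -0.014] op 0.011 g 50.4
side 493 [[0.4336, -0.0778, 0.0356], [0.4506, -0.0406, 0.0578], [0.5026, 0.0582, 0.0742]]
top 96 [[0.4385, -0.0693, 0.0341], [0.4981, -0.057, 0.0462], [0.5051, -0.0154, 0.0739]]
```

View pics/over.png

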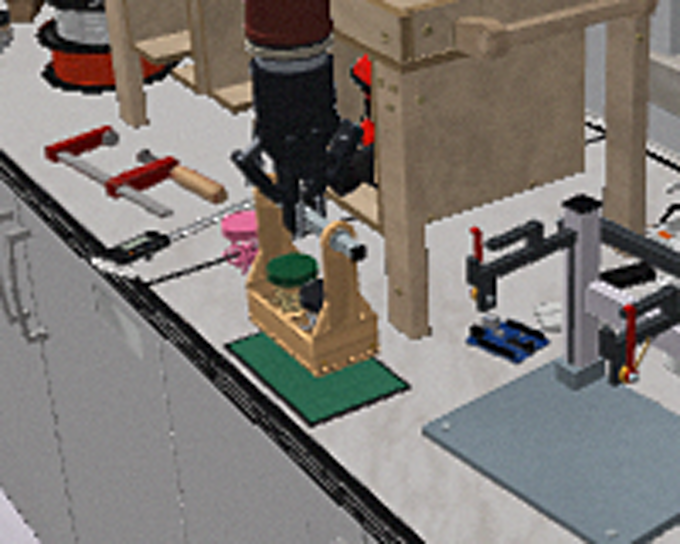

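The carrier hangs upright over the mat. The measured tray extents (x 0.434–0.505, y -0.078–0.058) put it centred within about 1–2 mm. I lower it by feel.

Run:
```python
from h import *
move_l([.4712,-.0083,.127],feed=.04); hold(.2); st("near")
r=move_l([.4712,-.0083,.114],feed=.01,max_force=2.5); o=st(f"touch {r}"); hold(.3); st("rest")
im,d,K,T=grab("side"); save("down",cv2.resize(im[180:270,190:280],None,fx=6,fy=6,interpolation=cv2.INTER_CUBIC))
```

```text
near t 23.03 p [ 0.4715 -0.0084  0.1274] rot [3.1409e+00 1.0000e-04 1.5738e+00] F [ 0.57 -0.26 -5.2 ] M [ 0.012 -0.036 -0.015] op 0.0107 g 50.4
touch True t 23.84 p [ 0.4712 -0.0083  0.1192] rot [3.1415e+00 1.0000e-04 1.5738e+00] F [ 1.38 -0.07  6.04] M [-0.028 -0.039 -0.028] op 0.0109 g 51.9
rest t 24.14 p [ 0.4713 -0.0083  0.1192] rot [3.1414e+00 1.0000e-04 1.5738e+00] F [ 0.64 -0.91  6.08] M [-0.028 -0.121 -0.078] op 0.011 g 51.9
```

View pics/down.png

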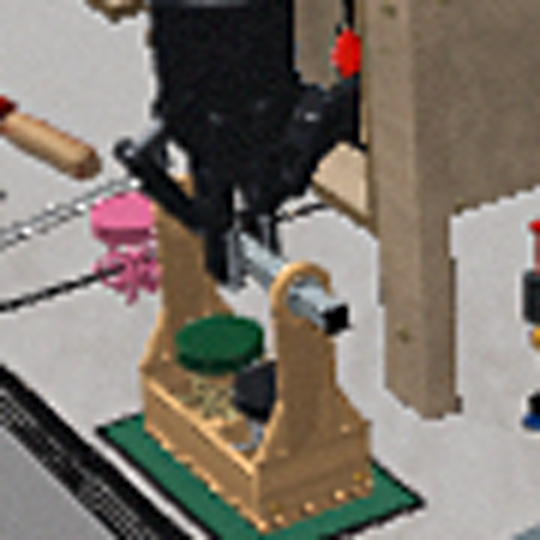

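Contact came at exactly the predicted height (0.119), with the carrier flat on the mat. I release, withdraw and check.

Run:
```python
from h import *
move_l([.4712,-.0083,.1197],feed=.01); gripper_to(.045); st("open"); move_l([.4712,-.0083,.30],feed=.08); movep([.36,-.2,.40],ori(.003)); hold(.5); st("away")
im,d,K,T=grab("side"); a=cv2.resize(im[180:270,190:280],None,fx=4.4,fy=4.4,interpolation=cv2.INTER_CUBIC)
ti=grab("top"); b=cv2.resize(ti[0][215:305,200:290],None,fx=4.4,fy=4.4,interpolation=cv2.INTER_CUBIC)
save("final",np.hstack([a,b]))
```

```text
open t 25.06 p [ 0.4713 -0.0083  0.1199] rot [-3.1381e+00 -6.0000e-04  1.5738e+00] F [0.55 0.51 0.21] M [-0.016  0.019 -0.007] op 0.0448 g 0.0
away t 28.92 p [ 0.3601 -0.1998  0.3999] rot [-3.1414e+00 -2.0000e-04  1.5744e+00] F [ 0.37  0.53 -0.51] M [0.006 0.003 0.003] op 0.0452 g 0.0
```

View pics/final.png

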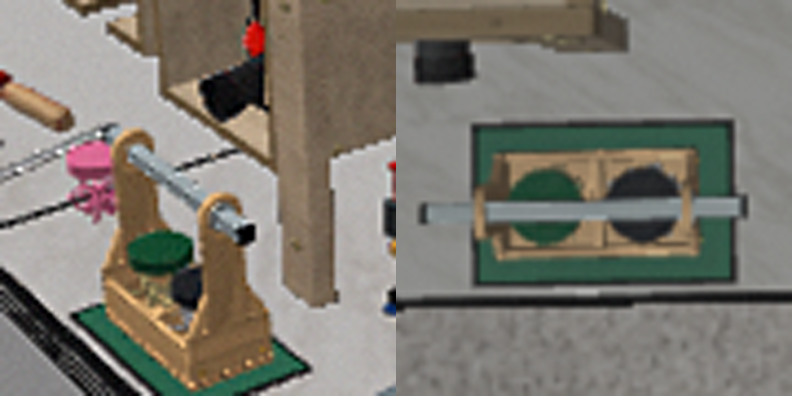

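The carrier stands square on the mat, both lids are in place, and the offset is about 2 mm or less once parallax is removed. Handing in.

```bash
python3 -c "
from plant import *
print(job_done())"
```

```text
the job is handed in; nothing more can be done
None
```

The carrier came off the hooks cleanly, now stands upright and square within about 2 mm of the mat's centre with both jars in it, and the job was handed in at about 29 s of the 64 s.

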